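Fetch the board basket out of the deep cleaning tank with the hook rod

ROBOT

A 6-joint arm with a two-finger parallel gripper is mounted at the origin on the work surface. World frame = base frame: x ahead of the robot, y to its left, z up, the work surface at z = 0. Lengths are in m, angles in degrees, forces in N, time in s.
With the tool pointing down it reaches from about 0.4 to 0.825 m from the base axis. Payload 7 kg.
Tool frame: the origin (TCP) lies between the finger pads; the fingertips stand 19 mm ahead of it and the grasp point (between the pads) is the TCP; z points along the fingers, y is the line along which they close (so a half turn about z gives the same grasp; the last joint's range is limited). The gripper opens to 88 mm and grips with 3 to 60 N. Pads are 19 mm wide; open, the fingers measure 130 mm over their backs; the gripper's body (78 mm by 193 mm) begins 47 mm behind the grasp point.
Start: joints at [-53.222, 20.546, 0.682, 0, -70.136, -16.507], TCP at [0.234, -0.633, 0.246] pointing down, gripper open.
Joint ranges: [-176.03, 176.03], [-82.01, 121.73], [-58.28, 71.71], [-173.87, 95.51], [-174.79, -0.11], [-173.66, 173.66]. Speed limits (degrees/s): [136.94, 136.94, 172.46, 180, 180, 180].

INTERFACE

Orientations are given as [roll, pitch, yaw] about the fixed x, y, z axes, in that order (R = Rz(yaw) Ry(pitch) Rx(roll)).
In Python, from plant import r gives the robot as it stands. The module is installed in compiled form; this text tells all that it offers.
- The arm moves only by the shell command python3 -m pendant 'ROWS' [OPENING] [FORCE]. ROWS is JSON, a list of rows, each a list of 6 numbers: the shift along the tool's x, y, z in mm, then the turn, a rotation vector about the tool's x, y, z in rad. In form: [[tx, ty, tz, wx, wy, wz], ...]. A call has 1 to 20 rows; each row is the pose to reach, as a shift and turn from the pose commanded when the call began, along the tool's axes at that moment; what a row does not reach only later rows make up. A row lasts 1/8 s, in which the tool goes at most 62.5 mm and 10.7 degrees, less where a joint would pass 70% of its speed; a pose out of reach is approached as far as the arm can. A call with a gripper value outside its range is refused whole. OPENING is the finger opening in mm, from 0 to 87.6, set as the call begins (- or left out, the last holds). The fingers move at their own pace and stop on an object; FORCE is the grip in N (left out, the last holds). Time passes only in rows, so rows that repeat a pose let the fingers close. It gives the time, the measured TCP pose, the force, the opening and the grip force at its end, in the units of the state.
- r.get_state(): the state, without advancing time (a new reading comes with each control period).
- r.capture(name): name is "scene" or "top" or "wrist"; returns the picture (420x560x3 uint8, red, green, blue); there is no depth.
- r.camera_params(name): a dict with "mtx" (3x3 intrinsics, pixels), "rvec" (rotation vector, rad) and "tvec" (3), from world to camera coordinates, as OpenCV has them; the wrist camera has in their place "mount" (4x4, takes a point from camera to tool coordinates, whose origin is the TCP and whose axes are the flange's). Camera axes: x right, y down, z forward; pixel columns grow to the right and rows downward; lengths in m; the calibration is good to about 2 mm. The wrist camera is an equidistant fisheye: a pixel r from the principal point sees the ray r / f radians off the axis. A picture is of the moment at which its call begins: read the wrist's pose just before it. camera_params takes no time and is no camera call.
- r.close_job(): hands the job in; it is judged then, once.
The state is a dict: "time_s": time; "joints": joint angles; "qd": joint speeds; "joint_torque": joint torques, N m; "tcp_pos": TCP position; "eef_rot": TCP orientation; "contact_force": force on the tool from outside, world axes, zero at the start; "moment": the same for the moment, N m; "gripper_width": finger opening in m; "gripper_force": force on a finger pad.
Only numpy, scipy, OpenCV 4.12 (cv2) and the standard library are available. Lean on these libraries where they do the work, as an engineer would, in place of code of your own. Each camera call takes 0.05 s, during which the arm holds its last target. There are 200 camera calls.

TASK

Take the orange-handled hook rod from its black holder and use it to lift the board basket out of the narrow cleaning tank by its red eye, which is clamped somewhere unknown along the basket's crossbar and must be felt for gently (never push, pull or jam anything harder than about 15 N). Set the basket down softly, standing flat in the blue tray, unhook, and put the rod back upright in its holder as it was. Do not touch the basket with the gripper and leave the other things on the bench alone.

Things in the scene. Friction and masses are not known exactly. Their poses are not given: they have to be found in the camera images.
- hook_rod: Loose hook rod, 120 g, upright in the holder (leaning up to 3 deg). Origin: on the stem's axis at the hook's underside; z up the stem, toe along +y. Steel stem 6 mm thick at x=y=0. Toe: 6 mm bar along +y, z 0 to 6; at y = 11 to 17 its end turns up to z = 12, leaving a trough about 7 long between stem and upturned end.
- rod_grip (a point): Grip point of the rod: on its axis 132 above the hook's underside, centre of the orange handle block 24 (x) x 14 (y) x 46 (z). Same axes as the rod. Grip from above across its y faces (fingers closing along y): the fingertips then stay 113 above the hook's underside.
- holder: Fixed black holder. Origin: at table height below the stem's place. Steel foot 90 x 100 x 5 with an upright socket open at the top: rim at z = 80, floor at z = 5, inside x = -7 to 7, y = -8 to 22, walls 6. The rod stands in it with its stem at x = y = 0, its origin at z = 5 and its toe along the holder's +y. Holder and tray may change sides.
- tank: Fixed white cleaning tank, empty and dry. Origin: centre of its underside; long side along its y. Outside 72 (x) x 152 (y), walls 8, rim at z = 165; inner well 56 x 136. At each end (|y| = 50 to 68) a steel bracket carries the basket's crossbar: ledge top at z = 56 between two cheeks 18 apart that rise to z = 68.
- basket: Loose steel basket with green boards, 0.3 to 0.43 kg, hanging in the tank by its crossbar, parallel to it. Origin: centre of its underside (12 above the tank's underside). Box 40 (x) x 76 (y) x 26 high, end uprights at y = -36 and 36 up to the crossbar; centre of mass about 20 above its underside. Hung by an eye off the middle it tilts, up to about 20 deg.
- crossbar (a point): Middle of the top of the basket's blue crossbar, 50 above the basket's underside; same axes as the basket. Flat bar along y, 12 wide, 6 thick, 132 long; it has about 2 mm of end play either way in the tank. The red eye stands on it, somewhere between y = -20 and 20: where is not measured.
- eye_slot (a point): Same point, for the red eye's size: a hoop of 4 mm wire straddling the bar, in the basket's x-z plane. Opening 26 wide (x), from 2 above this point (its clamp foot, 8 long in y, 34 wide) to the crown's underside 24 above; crown top 28 above. Clamped: takes over 25 N to shift. The hook's toe can enter it along +y or -y.
- tray: Fixed blue tray. Origin: centre of its underside. Outside 170 (x) x 210 (y), rim at z = 25, walls 4 thick, floor top at z = 4.
- solder_spool: Bystander: white spool, 52 mm diameter, 42 high; origin at the centre of its underside.
- flux_bottle: Bystander: amber bottle, 40 mm diameter, 90 high; origin at the centre of its underside.
- driver: Bystander: screwdriver lying down, 160 long.
Things that resemble listed ones, but are neither listed nor needed, are in the scene too. What is shaped like the hook_rod but brown is not meant. Leave any yellow look-alike of the tank alone.

How it is judged (in metres and radians):
On the way, in this order (a step that is already met when the one before it is completed fails the run):
1. the basket hangs from the hook rod, clear above the tank's rim (z of basket in the frame of tank above 0.17 m and contact force between hook_rod and basket above 1 N), for 0.1 s.
2. the basket stands flat in the tray (z of basket in the frame of tray below 0.009 m and angle between basket's own z axis and vertical below 0.08 rad and x of basket in the frame of tray between -0.075 and 0.075 m and y of basket in the frame of tray between -0.095 and 0.095 m), for 0.2 s.
At the end, for the whole second after the job is handed in: The basket stands flat (within 5 mm of the tray's floor, tilt under 0.08 rad) inside the blue tray, at rest and unhooked; the hook rod stands in its holder, fully down (within 7 mm), within 20 mm of its place and within 0.15 rad of upright, released (all of step 2 and linear speed of each of basket, hook_rod below 0.02 m/s and horizontal distance between hook_rod and holder below 0.02 m and z of hook_rod in the frame of holder below 0.012 m and angle between hook_rod's own z axis and vertical below 0.15 rad and contact force between hook_rod and basket below 0.1 N); the robot touches nothing.
It fails at once if the hook rod presses or pulls on the basket or the tank harder than 15 N (contact force between hook_rod and basket above 15 N or contact force between hook_rod and tank above 15 N).
It fails at once if the basket jams against the tank with more than 15 N (contact force between basket and tank above 15 N).
It fails at once if the basket is dropped or pressed on the tray, over 20 N (contact force between basket and tray above 20 N).
It fails at once if the gripper touches the basket (contact force between the fingers and basket above 0.5 N).
It fails at once if a bystander is disturbed (moved over 20 mm) (distance of any of solder_spool, flux_bottle, driver from where it was at the start of the episode above 0.02 m).
It also fails if it takes over 72 s, if anything falls off the work surface, if the arm or the gripper's body presses on something with over 40 N, if the wrist force passes 120 N, or if a joint passes its speed limit or range.

## Working session

There is one attempt and no reset: what is moved stays moved. The work goes in short steps, Python scripts to look and compute and a shell command to move; the robot and the scene stay as the last step left them, time stands still between calls to the robot, and variables do not carry over. Pictures are saved under pics/ and viewed, at most 10 in all, crops included, and the job is handed in when it is done.

```bash
mkdir -p pics
python3 - <<'E'
from plant import r
import cv2
for n in ("scene","top"):
    im=r.capture(n); cv2.imwrite(f"pics/{n}0.png",cv2.resize(im[:,:,::-1],(800,600),interpolation=cv2.INTER_CUBIC))
    print(n,r.camera_params(n))
print(r.camera_params("wrist")); s=r.get_state(); print(s)
E
```

```text
scene {'mtx': array([[389.79048293,   0.        , 273.81462894],
       [  0.        , 389.79048293, 216.83715386],
       [  0.        ,   0.        ,   1.        ]]), 'rvec': array([ 1.6332628 ,  2.25179182, -0.60881121]), 'tvec': array([ 0.20769388, -0.39024319,  1.17849831])}
top {'mtx': array([[496.65996722,   0.        , 278.59723116],
       [  0.        , 496.65996722, 211.67089637],
       [  0.        ,   0.        ,   1.        ]]), 'rvec': array([ 2.16814729, -2.16056862,  0.15993061]), 'tvec': array([-0.03723527,  0.57257961,  1.08705617])}
{'mtx': array([[325.1922621 ,   0.        , 280.00759226],
       [  0.        , 325.1922621 , 213.86931012],
       [  0.        ,   0.        ,   1.        ]]), 'mount': array([[ 1.99295503e-04, -9.59255493e-01, -2.82540015e-01,
         7.66717317e-02],
       [ 9.99999833e-01,  3.81157845e-05,  5.75963353e-04,
         1.00720404e-03],
       [-5.41726776e-04, -2.82540082e-01,  9.59255341e-01,
        -1.39055074e-01],
       [ 0.00000000e+00,  0.00000000e+00,  0.00000000e+00,
         1.00000000e+00]])}
{'time_s': 0.1, 'joints': array([-5.32211748e+01,  2.05851913e+01,  6.39936435e-01, -1.75107463e-02,
       -7.01349308e+01, -1.65060249e+01]), 'qd': array([-0.00341947, -0.06549554,  0.13154298,  0.03104042,  0.03269209,
       -0.02384409]), 'joint_torque': array([-1.26188821e-03, -5.84164310e+01,  2.93749791e+01,  7.01554924e+00,
        1.01432964e-02, -5.50372965e-05]), 'tcp_pos': array([ 0.23371261, -0.63282453,  0.24474815]), 'eef_rot': array([ 1.79918441e+02, -7.00020183e-03, -1.59733157e+02]), 'contact_force': array([ 0.19746866, -0.08889132, -0.04408397]), 'moment': array([-0.03382875, -0.01426337, -0.0257625 ]), 'gripper_force': 0.0, 'gripper_width': 0.08785691308081502}
```

View pics/scene0.png

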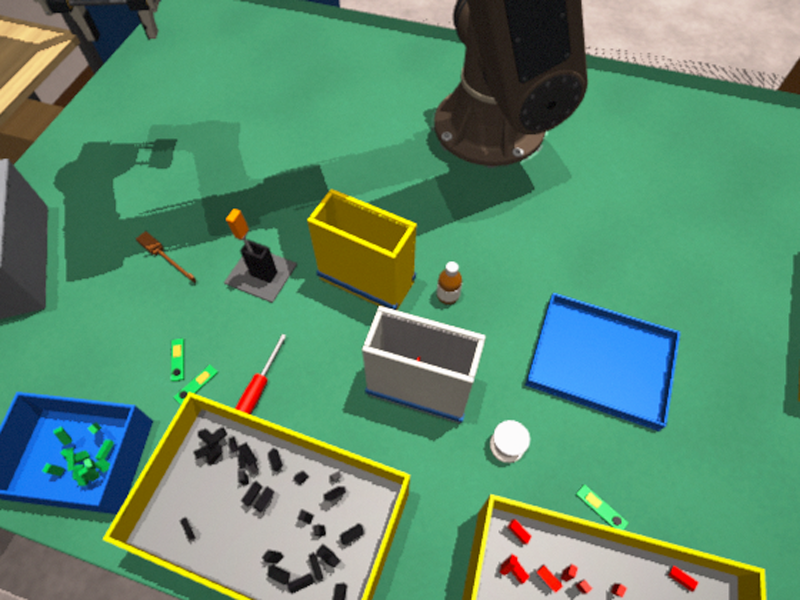

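View pics/top0.png

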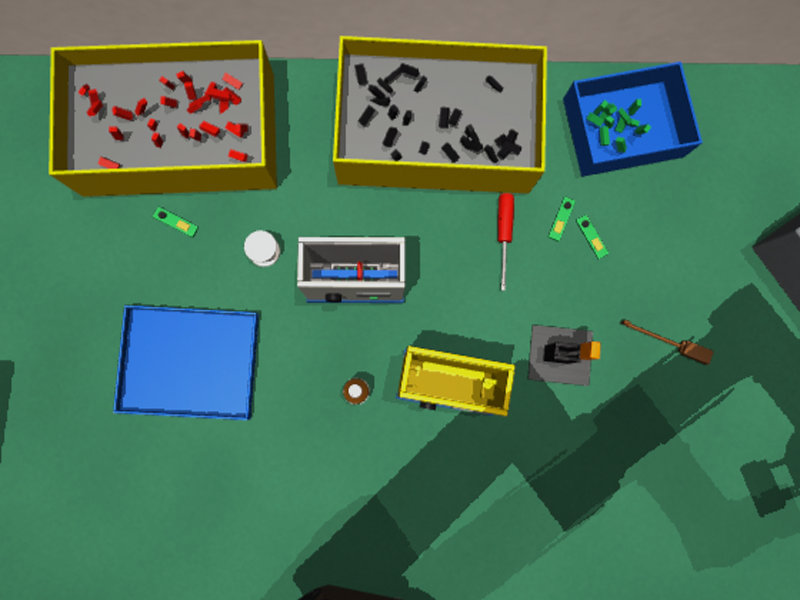

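The orange-handled rod stands in the black holder (top 590,350; scene 237,222). Its look-alike is the brown rod lying at top (700,350). The white tank is at top (352,268), with the yellow decoy at (457,380). The tray is at top (187,362), and the blue bin at (633,118) isn't the tray. Next I'll check these in enlarged crops.

```bash
cat > h.py <<'E'
import numpy as np, cv2
from plant import r
from scipy.spatial.transform import Rotation as R
def ray(n,uv):
    c=r.camera_params(n); Rm=cv2.Rodrigues(c['rvec'])[0]
    d=Rm.T@np.linalg.inv(c['mtx'])@np.array([*uv,1.]); return -Rm.T@c['tvec'],d
def atz(n,uv,z):
    o,d=ray(n,uv); return o+d*(z-o[2])/d[2]
def proj(n,p):
    c=r.camera_params(n); return cv2.projectPoints(np.atleast_2d(np.array(p,float)),c['rvec'],c['tvec'],c['mtx'],None)[0][:,0]
def T(s=None):
    s=s or r.get_state(); return R.from_euler('xyz',s['eef_rot'],degrees=True).as_matrix(),np.array(s['tcp_pos'])
def wray(uv,s=None):
    c=r.camera_params('wrist'); m=c['mount']; Rt,p=T(s)
    x=(uv[0]-c['mtx'][0,2])/c['mtx'][0,0]; y=(uv[1]-c['mtx'][1,2])/c['mtx'][1,1]; th=np.hypot(x,y)
    d=np.array([x/th*np.sin(th),y/th*np.sin(th),np.cos(th)])
    return p+Rt@m[:3,3], Rt@m[:3,:3]@d
def watz(uv,z,s=None):
    o,d=wray(uv,s); return o+d*(z-o[2])/d[2]
def wproj(P,s=None):
    c=r.camera_params('wrist'); m=c['mount']; Rt,p=T(s)
    out=[]
    for q in np.atleast_2d(P):
        v=m[:3,:3].T@(Rt.T@(q-p)-m[:3,3]); th=np.arctan2(np.hypot(v[0],v[1]),v[2]); ph=np.arctan2(v[1],v[0])
        out.append([c['mtx'][0,2]+c['mtx'][0,0]*th*np.cos(ph),c['mtx'][1,2]+c['mtx'][1,1]*th*np.sin(ph)])
    return np.array(out)
def inter(a,b):
    A=np.array([a[1],-b[1]]).T; t=np.linalg.lstsq(A,b[0]-a[0],rcond=None)[0]
    P,Q=a[0]+t[0]*a[1],b[0]+t[1]*b[1]; return (P+Q)/2,np.linalg.norm(P-Q)
def crop(im,x,y,w,h,W,H):
    return cv2.resize(im[y:y+h,x:x+w],(W,H),interpolation=cv2.INTER_CUBIC)
E
python3 - <<'E'
from h import *
t=r.capture('top')[:,:,::-1]; s=r.capture('scene')[:,:,::-1]; st=r.get_state(); w=r.capture('wrist')[:,:,::-1]
o=np.zeros((600,800,3),np.uint8)
o[:300,:400]=crop(t,200,155,90,68,400,300)  # 4.444
o[:300,400:]=crop(t,360,215,80,60,400,300)  # 5
o[300:,:400]=crop(s,140,130,80,60,400,300)  #5
o[300:,400:]=cv2.resize(w,(400,300))
cv2.imwrite('pics/c1.png',o)
for nm,uv,z in [("tank",(298,238),.165),("",(405,238),.165),("",(404,292),.165),("",(298,287),.165),("tray",(124,306),.025),("",(258,311),.025),("",(250,419),.025),("",(114,412),.025),
 ("foot",(532,325),.005),("",(592,328),.005),("",(590,385),.005),("",(529,379),.005),("spool",(262,247),.042),("flux",(355,390),.09),("drv",(504,288),.005),("drv",(507,195),.01),("handle",(592,350),.14),("socket",(565,352),.08),("eye",(360,265),.09)]:
    print(nm,atz('top',(uv[0]*.7,uv[1]*.7),z).round(3))
E
```

```text
tank [0.647 0.109 0.165]
 [ 0.648 -0.042  0.165]
 [ 0.571 -0.041  0.165]
 [0.577 0.108 0.165]
tray [0.566 0.4   0.025]
 [0.559 0.188 0.025]
 [0.39  0.195 0.025]
 [0.4   0.407 0.025]
foot [ 0.541 -0.254  0.005]
 [ 0.536 -0.352  0.005]
 [ 0.444 -0.346  0.005]
 [ 0.453 -0.248  0.005]
spool [0.66  0.181 0.042]
flux [0.435 0.029 0.09 ]
drv [ 0.601 -0.21   0.005]
drv [ 0.757 -0.216  0.01 ]
handle [ 0.492 -0.312  0.14 ]
socket [ 0.493 -0.288  0.08 ]
eye [0.623 0.024 0.09 ]
```

View pics/c1.png

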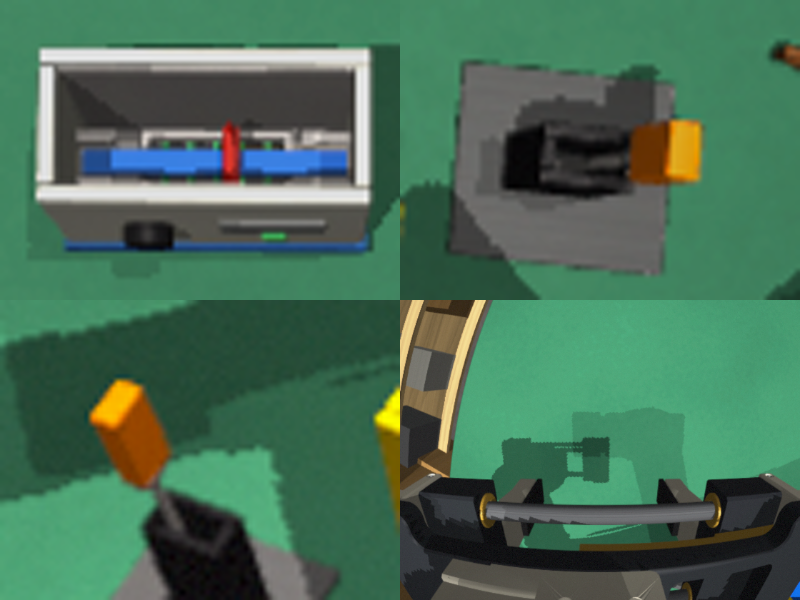

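The crops confirm the choice. The orange handle block's top face is at crop (684,151), and the stem goes down into the black socket at its right end. The white tank holds the blue bar, with the red eye at crop (231,155), just right of the bar's middle. Next I'll triangulate.

Run:
```python
from h import *
print("handle top",inter(ray('top',(416.8,245.2)),ray('scene',(163.4,150.6))))
print("socket: L rim,R rim,L base",atz('top',(360+145/5,215+155/5),.08),atz('top',(360+240/5,215+31),.08),atz('top',(360+103/5,215+31),.005))
f=lambda u,v:(200+u/4.444,155+v/4.444)
for n,u,v,z in[("outer L",38,60,.165),("outer R",371,60,.165),("bar L",80,160,.062),("bar R",350,162,.062),("eye",231,160,.075),("eyecrown",231,130,.09),("innerTop",200,70,.165),("outTop",200,50,.165),("innerBot",200,185,.165),("outbot",200,203,.165)]:
    print(n,atz('top',f(u,v),z).round(4))
Rt,p=T(); print(Rt.T@(np.array([.5,-.31,.40])-p)*1000)
```

```text
handle top (array([ 0.49073506, -0.31175126,  0.15763514]), np.float64(0.0012117510554040824))
socket: L rim,R rim,L base [ 0.49333682 -0.27378499  0.08      ] [ 0.49347757 -0.3151687   0.08      ] [ 0.49775509 -0.27244711  0.005     ]
outer L [0.6435 0.109  0.165 ]
outer R [ 0.6445 -0.0424  0.165 ]
bar L [0.6151 0.0999 0.062 ]
bar R [ 0.6148 -0.035   0.062 ]
eye [0.6133 0.0241 0.075 ]
eyecrown [0.6256 0.0237 0.09  ]
innerTop [0.6393 0.0354 0.165 ]
outTop [0.6486 0.0355 0.165 ]
innerBot [0.5864 0.0348 0.165 ]
outbot [0.5782 0.0347 0.165 ]
[-361.62997484  210.89078793 -154.7477354 ]
```

```bash
python3 -m pendant '[[-30,18,-10,0,0,0.03],[-80,50,-20,0,0,0.09],[-135,84,-20,0,0,0.16],[-190,118,-20,0,0,0.23],[-245,152,-20,0,0,0.3],[-295,184,-20,0,0,0.36],[-330,205,-18,0,0,0.4],[-347,214,-15,0,0,0.407],[-347,214,-15,0,0,0.407],[-347,214,-15,0,0,0.407]]' 50 40
python3 - <<'E'
from h import *
s=r.get_state(); w=r.capture('wrist')[:,:,::-1]; print(s['time_s'],s['tcp_pos'],s['eef_rot'],s['joints'].round(1))
cv2.imwrite('pics/w1.png',cv2.resize(w,(800,600),interpolation=cv2.INTER_CUBIC)); print(wproj([[.49,-.312,.16],[.493,-.3,.08],[.493,-.3,0.005]])/.7)
E
```

```text
time_s: 1.5
tcp_pos: [0.4849, -0.3125, 0.2606]
eef_rot: [-180.0, -0.0, 177.0]
contact_force: [0.4, 0.0, -0.4]
gripper_width: 0.0501
gripper_force: 0.0
1.5 [ 0.48493137 -0.31246476  0.26057119] [-1.79997847e+02 -1.18004935e-02  1.76961615e+02] [-13.4  10.8 -10.7   0.  -68.5 -79.7]
[[400.12571492 326.08779283]
 [417.11957012 292.72684967]
 [414.01649192 270.64787928]]
```

View pics/w1.png

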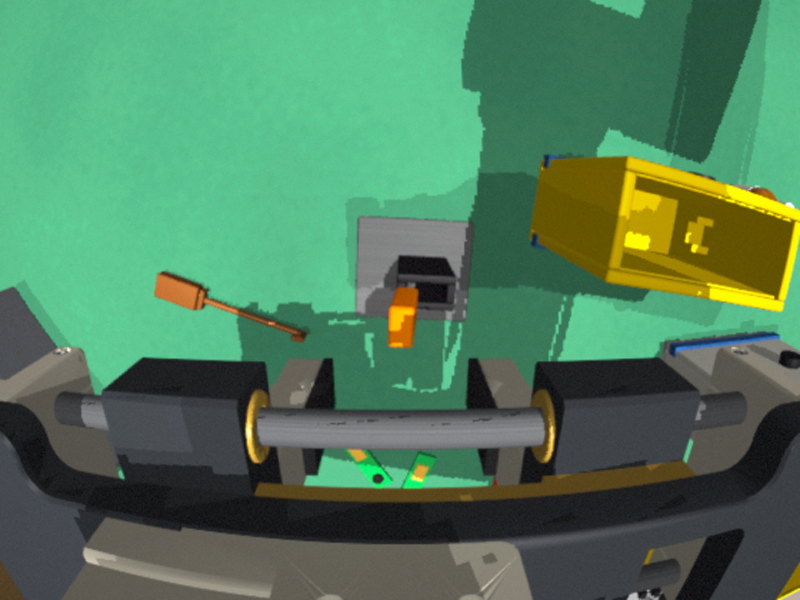

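Run:
```python
from h import *
s=r.get_state(); k=.7
t=watz((401*k,332*k),.16,s); print("top",t)
for p in [(393,318),(415,320),(410,347),(389,345)]: print(watz((p[0]*k,p[1]*k),.16,s).round(4))
for p in [(361,217),(472,221),(466,320),(356,313)]: print("foot",watz((p[0]*k,p[1]*k),.005,s).round(4))
Rt,p=T(s); print(Rt.T@(np.array([t[0],t[1]+.001,.137])-p)*1000)
```

```text
top [ 0.49344558 -0.31170478  0.16      ]
[ 0.4852 -0.3156  0.16  ]
[ 0.4869 -0.3037  0.16  ]
[ 0.5025 -0.3072  0.16  ]
[ 0.5007 -0.3187  0.16  ]
foot [ 0.4437 -0.3428  0.005 ]
foot [ 0.4518 -0.2482  0.005 ]
foot [ 0.5406 -0.2552  0.005 ]
foot [ 0.5287 -0.3534  0.005 ]
[ -8.55924567   2.49636673 123.64889382]
```

Run:
```python
from h import *
from scipy.optimize import minimize
s=r.get_state(); w=r.capture('wrist').astype(int)
t=r.capture('top').astype(int)
def mask(w): 
    R_,G,B=w[...,0],w[...,1],w[...,2]; return ((R_>1.45*G)&(R_>90)&(B<.4*R_)&(G>.3*R_))
M=mask(w); m=np.zeros_like(M); m[195:250,262:300]=M[195:250,262:300]
Mt=mask(t); mt=np.zeros_like(Mt); mt[232:258,395:425]=Mt[232:258,395:425]
print(m.sum(),mt.sum())
box=np.array([[a,b,c] for a in(-.012,.012) for b in(-.007,.007) for c in(-.023,.023)])
def sil(pts,sh):
    q=np.zeros(sh,np.uint8); h=cv2.convexHull((pts*16).astype(np.int32)); cv2.fillConvexPoly(q,h,255,lineType=cv2.LINE_AA,shift=4); return q/255.
def cost(v):
    x,y,yaw,lx,ly=v; Rm=R.from_euler('xyz',[lx,ly,yaw],degrees=True).as_matrix()
    P=np.array([x,y,.137])+box@Rm.T
    return np.abs(sil(wproj(P,s),m.shape)-m).sum()/m.sum()+np.abs(sil(proj('top',P),mt.shape)-mt).sum()/mt.sum()
b=min((minimize(cost,[.491,-.31,y0,l0,0],method='Nelder-Mead',options=dict(initial_simplex=np.array([.491,-.31,y0,l0,0])+np.vstack([np.zeros(5),np.diag([.004,.004,5,2,2])]),maxiter=300)) for y0 in(-10,-3) for l0 in (0,3)),key=lambda q:q.fun)
print(b.x,b.fun)
Rt,p=T(s); print(Rt.T@(np.array([b.x[0],b.x[1],.137])-p)*1000)
```

```text
606 0<stdin>:16: RuntimeWarning: divide by zero encountered in scalar divide
  np.max(np.abs(fsim[0] - fsim[1:])) <= fatol):
Traceback (most recent call last):
  File "h.py", line 10, in proj
    c=r.camera_params(n); return cv2.projectPoints(np.atleast_2d(np.array(p,float)),c['rvec'],c['tvec'],c['mtx'],None)[0][:,0]
ValueError: time passes only in moves, steps and waits
```

```bash
sed -i 's/^def ray/_c={}\ndef cp(n):\n    if n not in _c: _c[n]=r.camera_params(n)\n    return _c[n]\ndef ray/; s/c=r.camera_params(/c=cp(/' h.py
python3 - <<'E'
from h import *
from scipy.optimize import minimize
s=r.get_state(); w=r.capture('wrist').astype(int)
R_,G,B=w[...,0],w[...,1],w[...,2]; M=((R_>1.45*G)&(R_>90)&(B<.4*R_)&(G>.3*R_))
m=np.zeros_like(M); m[195:250,262:300]=M[195:250,262:300]
box=np.array([[a,b,c] for a in(-.012,.012) for b in(-.007,.007) for c in(-.023,.023)])
def sil(pts,sh):
    q=np.zeros(sh,np.uint8); h=cv2.convexHull((pts*16).astype(np.int32)); cv2.fillConvexPoly(q,h,255,lineType=cv2.LINE_AA,shift=4); return q/255.
def cost(v):
    x,y,yaw,lx,ly=v; Rm=R.from_euler('xyz',[lx,ly,yaw],degrees=True).as_matrix()
    P=np.array([x,y,.137])+box@Rm.T
    return np.abs(sil(wproj(P,s),m.shape)-m).sum()/m.sum()+.003*(lx**2+ly**2)
for y0 in(-10,-3):
  for l0 in(0,3):
    v=np.array([.491,-.31,y0,l0,0]); b=minimize(cost,v,method='Nelder-Mead',options=dict(initial_simplex=v+np.vstack([np.zeros(5),np.diag([.004,.004,5,2,2])]),maxiter=250)); print(b.x.round(4),b.fun)
E
```

```text
[ 0.4907 -0.3106 -9.443   1.7969 -2.7284] 0.39520034348116106
[ 0.4907 -0.3105 -9.2743  1.861  -2.7254] 0.39513953704801985
[ 0.4908 -0.3103 -7.5058  1.8158 -2.7995] 0.39820625871761517
[ 0.4907 -0.3106 -9.1889  1.5919 -2.7548] 0.39529194245937477
```

```bash
python3 -m pendant '[[-3,1,25,0,0,0.07],[-5.7,2.3,60,0,0,0.07],[-5.7,2.3,95,0,0,0.07],[-5.7,2.3,115,0,0,0.07],[-5.7,2.3,123.6,0,0,0.07],[-5.7,2.3,123.6,0,0,0.07]]' 50 40;  python3 -m pendant '[[0,0,0,0,0,0],[0,0,0,0,0,0],[0,0,0,0,0,0],[0,0,0,0,0,0],[0,0,0,0,0,0]]' 5 25
python3 - <<'E'
from h import *
s=r.get_state(); print(s['joints'].round(1),s['moment'])
E
```

```text
time_s: 2.45
tcp_pos: [0.4908, -0.3105, 0.1369]
eef_rot: [-180.0, -0.0, 172.9]
contact_force: [-0.1, 0.1, 0.3]
gripper_width: 0.0502
gripper_force: 0.0
time_s: 3.08
tcp_pos: [0.4912, -0.309, 0.1371]
eef_rot: [179.9, 0.0, 172.9]
contact_force: [-0.2, 8.6, 4.7]
gripper_width: 0.0147
gripper_force: 24.8
[-12.9  17.1 -19.7  -0.1 -53.2 -84.1] [ 3.62152403 -0.151248    0.0129159 ]
```

```bash
python3 -m pendant '[[0,3,0,0,0,0],[0,6,0,0,0,0],[0,9,0,0,0,0],[0,9,0,0,0,0]]' 5 40;  python3 -m pendant '[[0,0,-6,0,0,0],[0,0,-15,0,0,0],[0,0,-30,0,0,0],[0,0,-30,0,0,0]]'
```

```text
time_s: 3.58
tcp_pos: [0.4923, -0.3013, 0.1372]
eef_rot: [-180.0, 0.0, 173.0]
contact_force: [0.2, -1.0, 2.1]
gripper_width: 0.0138
gripper_force: 40.0
time_s: 4.08
tcp_pos: [0.4931, -0.3016, 0.1688]
eef_rot: [-180.0, 0.2, 173.0]
contact_force: [0.5, 0.5, -1.1]
gripper_width: 0.0138
gripper_force: 40.0
```

```bash
python3 -m pendant '[[0,0,-15,0,0,0],[0,0,-50,0,0,0],[0,0,-95,0,0,0],[0,0,-140,0,0,0],[0,0,-175,0,0,0],[-2,10,-190,0,0,0],[-12,40,-190,0,0,-0.02],[-24,85,-190,0,0,-0.04],[-36,135,-190,0,0,-0.06],[-48,185,-190,0,0,-0.08],[-61,230,-190,0,0,-0.1],[-73,270,-190,0,0,-0.122],[-80,295,-190,0,0,-0.122],[-83.4,306,-190,0,0,-0.122],[-83.4,309,-190,0,0,-0.122],[-83.4,309,-190,0,0,-0.122],[-83.4,309,-190,0,0,-0.122]]'
python3 - <<'E'
from h import *
s=r.get_state(); w=r.capture('wrist')[:,:,::-1]; c=r.capture('scene')[:,:,::-1]; p=s['tcp_pos']; print(p,s['eef_rot'])
hk=p+[0,0,-.132]; print(proj('scene',[hk,p]), wproj([hk,p],s))
u=proj('scene',[hk])[0]; x,y=int(u[0])-50,int(u[1])-85
o=np.zeros((600,800,3),np.uint8); o[:,:400]=crop(c,x,y,80,120,400,600); o[:300,400:]=cv2.resize(w,(400,300)); a=wproj([hk],s)[0]; X,Y=int(a[0])-60,int(a[1])-45
o[300:,400:]=crop(w,X,Y,120,90,400,300); print(x,y,X,Y); cv2.imwrite('pics/m1.png',o)
E
```

```text
time_s: 6.2
tcp_pos: [0.6126, -0.0058, 0.3572]
eef_rot: [180.0, 0.0, 179.9]
contact_force: [-1.6, 0.1, -1.8]
gripper_width: 0.0136
gripper_force: 40.0
[ 0.61257587 -0.00577136  0.35724539] [1.79997605e+02 1.96501001e-02 1.79866729e+02]
[[278.2202401  217.98412642]
 [278.12918678 174.27206997]] [[278.84792517 210.74433642]
 [278.04976328 285.24501712]]
228 132 218 165
```

View pics/m1.png

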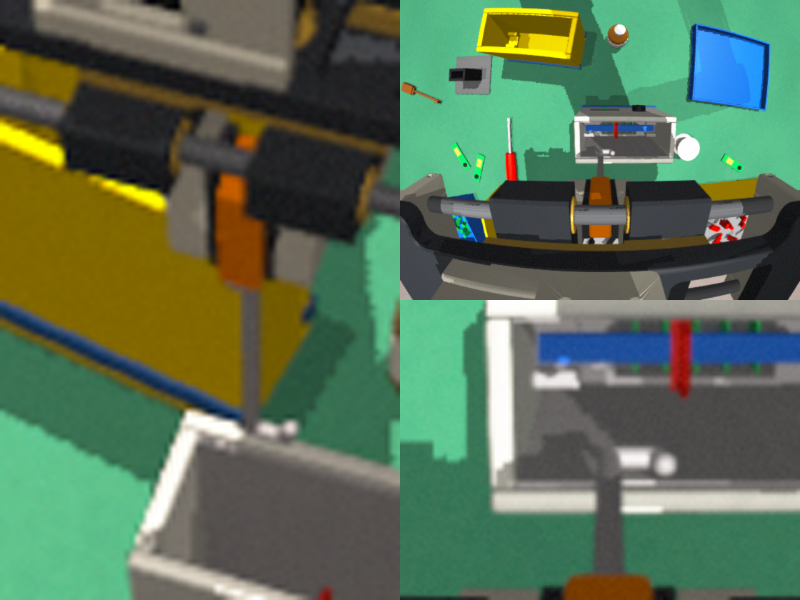

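The hook hangs straight, within about 3 mm of the prediction. In the wrist crop the toe tip is at (665,463), the red eye at (681,355) and the bar's left end at (540,345).

Run:
```python
from h import *
s=r.get_state()
f=lambda u,v:(218+(u-400)/3.3333,165+(v-300)/3.3333)
for n,u,v,z in[("eye crown",683,390,.09),("eye mid",681,345,.07),("bar end",540,347,.062),("rim in -y",513,400,.165),("rim out -y",490,400,.165),("hook",605,462,.228),("toe tip",665,463,.234),("inner +x rim",600,485,.165),("out +x",600,510,.165)]: print(n,watz(f(u,v),z,s).round(4))
```

```text
eye crown [0.6262 0.0247 0.09  ]
eye mid [0.6122 0.0251 0.07  ]
bar end [ 0.6144 -0.0317  0.062 ]
rim in -y [ 0.6126 -0.034   0.165 ]
rim out -y [ 0.6125 -0.0413  0.165 ]
hook [ 0.6144 -0.0051  0.228 ]
toe tip [0.613  0.0101 0.234 ]
inner +x rim [ 0.6406 -0.0068  0.165 ]
out +x [ 0.6491 -0.0068  0.165 ]
```

```bash
python3 -m pendant '[[1,0,15,0,0,0],[1,0,45,0,0,0],[1,0,80,0,0,0],[1,0,110,0,0,0],[1,0,130,0,0,0],[1,0,142,0,0,0],[1,0,149,0,0,0],[1,0,153,0,0,0],[1,0,156,0,0,0],[1,0,156,0,0,0]]'; python3 -m pendant '[[0,3,0,0,0,0],[0,6,0,0,0,0],[0,9,0,0,0,0],[0,12,0,0,0,0],[0,14,0,0,0,0],[0,14,0,0,0,0]]'
```

```text
time_s: 7.55
tcp_pos: [0.6119, -0.0048, 0.2012]
eef_rot: [180.0, 0.0, 179.9]
contact_force: [0.4, 0.6, -0.6]
gripper_width: 0.0141
gripper_force: 40.0
time_s: 8.3
tcp_pos: [0.6119, 0.0093, 0.2009]
eef_rot: [-180.0, -0.0, 179.9]
contact_force: [-0.3, 0.1, -1.2]
gripper_width: 0.0136
gripper_force: 40.0
```

```bash
python3 -m pendant '[[0,2,0,0,0,0],[0,4,0,0,0,0],[0,6,0,0,0,0],[0,7,0,0,0,0],[0,7,0,0,0,0]]'; for i in 1 2 3; do python3 -m pendant '[[0,0.6,0,0,0,0],[0,1.2,0,0,0,0],[0,1.2,0,0,0,0]]' | sed -n '1,4p'; done
```

```text
time_s: 8.93
tcp_pos: [0.6119, 0.0162, 0.201]
eef_rot: [-180.0, 0.0, 179.9]
contact_force: [0.7, -0.4, -0.3]
gripper_width: 0.0142
gripper_force: 40.0
time_s: 9.3
tcp_pos: [0.6119, 0.0173, 0.2009]
eef_rot: [-180.0, -0.0, 179.9]
contact_force: [0.2, -0.4, -1.5]
time_s: 9.68
tcp_pos: [0.6119, 0.0185, 0.201]
eef_rot: [-180.0, -0.0, 179.9]
contact_force: [-0.4, 0.1, -1.3]
time_s: 10.05
tcp_pos: [0.6118, 0.0194, 0.201]
eef_rot: [-180.0, -0.0, 179.9]
contact_force: [-0.2, -3.0, -2.0]
```

Contact was felt at -3 N in y, with the TCP at y=0.0194, so the stem is on the eye as expected. I'll back off 2 mm and lift gently.

```bash
python3 -m pendant '[[0,-1,0,0,0,0],[0,-2,0,0,0,0],[0,-2,-3,0,0,0],[0,-2,-6,0,0,0],[0,-2,-8,0,0,0],[0,-2,-9,0,0,0],[0,-2,-9,0,0,0]]'; for i in 1 2 3; do python3 -m pendant '[[0,0,-0.7,0,0,0],[0,0,-1.4,0,0,0],[0,0,-2,0,0,0],[0,0,-2,0,0,0]]' | sed -n '1,4p'; done
```

```text
time_s: 10.92
tcp_pos: [0.6119, 0.0178, 0.21]
eef_rot: [180.0, 0.0, 179.9]
contact_force: [0.5, 0.4, -1.4]
gripper_width: 0.0138
gripper_force: 40.0
time_s: 11.42
tcp_pos: [0.6119, 0.0177, 0.212]
eef_rot: [180.0, 0.0, 179.9]
contact_force: [0.1, -0.4, -0.6]
time_s: 11.92
tcp_pos: [0.6117, 0.0177, 0.2137]
eef_rot: [-180.0, -0.0, 179.9]
contact_force: [0.0, -0.1, -4.2]
time_s: 12.42
tcp_pos: [0.6119, 0.0177, 0.216]
eef_rot: [-180.0, 0.0, 179.9]
contact_force: [0.7, -0.1, -4.3]
```

```bash
for i in 1 2 3; do python3 -m pendant '[[0,0.4,-1,0,0,0],[0,0.8,-2,0,0,0],[0,1.2,-3,0,0,0],[0,1.6,-4,0,0,0],[0,1.6,-4,0,0,0]]' | sed -n '1,4p'; done
```

```text
time_s: 13.05
tcp_pos: [0.6119, 0.0194, 0.2201]
eef_rot: [180.0, 0.0, 179.9]
contact_force: [-0.5, 0.4, -4.3]
time_s: 13.68
tcp_pos: [0.612, 0.021, 0.2241]
eef_rot: [180.0, 0.0, 179.9]
contact_force: [0.7, 0.0, -4.8]
time_s: 14.3
tcp_pos: [0.612, 0.0226, 0.2281]
eef_rot: [180.0, 0.0, 179.9]
contact_force: [0.7, 1.0, -4.3]
```

```bash
python3 -m pendant '[[0,0,-2,0,0,0],[0,0,-5,0,0,0],[0,0,-9,0,0,0],[0,0,-13,0,0,0],[0,0,-17,0,0,0],[0,0,-20,0,0,0],[0,0,-20,0,0,0]]' | sed -n '2,4p';python3 -m pendant '[[0,0,-2,0,0,0],[0,0,-5,0,0,0],[0,0,-9,0,0,0],[0,0,-13,0,0,0],[0,0,-17,0,0,0],[0,0,-20,0,0,0],[0,0,-20,0,0,0]]' | sed -n '2,4p'
python3 - <<'E'
from h import *
s=r.get_state(); w=r.capture('wrist')[:,:,::-1]; c=r.capture('top')[:,:,::-1]
o=np.zeros((600,800,3),np.uint8); o[:300,:400]=cv2.resize(c,(400,300)); o[:300,400:]=crop(w,215,140,140,105,400,300); c=r.capture('scene')[:,:,::-1]
o[300:,:400]=crop(c,240,175,120,90,400,300); cv2.imwrite('pics/l1.png',o)
E
```

```text
tcp_pos: [0.612, 0.0226, 0.2483]
eef_rot: [180.0, 0.0, 179.9]
contact_force: [-0.3, 0.2, -5.1]
tcp_pos: [0.612, 0.0226, 0.2683]
eef_rot: [180.0, 0.0, 179.9]
contact_force: [0.1, 0.6, -4.3]
```

View pics/l1.png

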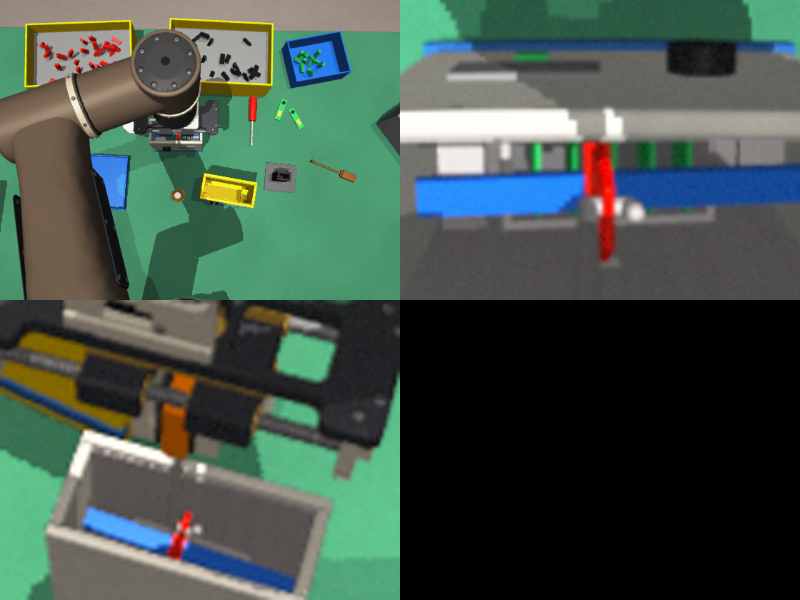

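The basket hangs tilted on the hook: the wrist crop shows the toe through the red eye at (605,205), with the bar clear of the end walls. I'll carry on lifting.

```bash
python3 -m pendant '[[0,0,-2,0,0,0],[0,0,-6,0,0,0],[0,0,-11,0,0,0],[0,0,-17,0,0,0],[0,0,-23,0,0,0],[0,0,-29,0,0,0],[0,0,-35,0,0,0],[0,0,-40,0,0,0],[0,0,-43,0,0,0],[0,0,-45,0,0,0],[0,0,-45,0,0,0]]' | sed -n '2,4p';python3 -m pendant '[[0,0,-3,0,0,0],[0,0,-8,0,0,0],[0,0,-14,0,0,0],[0,0,-21,0,0,0],[0,0,-28,0,0,0],[0,0,-36,0,0,0],[0,0,-44,0,0,0],[0,0,-52,0,0,0],[0,0,-60,0,0,0],[0,0,-68,0,0,0],[0,0,-75,0,0,0],[0,0,-80,0,0,0],[0,0,-82,0,0,0],[0,0,-82,0,0,0],[0,0,-82,0,0,0]]' | sed -n '1,4p'
```

```text
tcp_pos: [0.6119, 0.0225, 0.313]
eef_rot: [180.0, 0.0, 179.9]
contact_force: [0.6, -0.7, -5.1]
time_s: 19.45
tcp_pos: [0.6118, 0.0225, 0.3946]
eef_rot: [-180.0, -0.0, 179.9]
contact_force: [-0.6, -0.7, -3.8]
```

```bash
python3 -m pendant '[[1,2,0,0,0,0],[4,8,0,0,0,0],[9,17,0,0,0,0],[16,30,0,0,0,0],[24,46,0,0,0,0],[33,64,0,0,0,0],[44,85,0,0,0,0],[55,106,0,0,0,0],[67,129,0,0,0,0],[79,151,0,0,0,0],[90,172,0,0,0,0],[100,193,0,0,0,0],[110,211,0,0,0,0],[118,227,0,0,0,0],[125,240,0,0,0,0],[130,249,0,0,0,0],[133,255,0,0,0,0],[134,257,0,0,0,0],[134,257,0,0,0,0],[134,257,0,0,0,0]]'
python3 - <<'E'
from h import *
s=r.get_state(); w=r.capture('wrist')[:,:,::-1]; c=r.capture('scene')[:,:,::-1]
o=np.zeros((600,800,3),np.uint8); o[:300,:400]=cv2.resize(w,(400,300)); o[:300,400:]=crop(w,200,120,160,120,400,300)
o[300:,:400]=crop(c,340,140,160,120,400,300); cv2.imwrite('pics/t1.png',o)
E
```

```text
time_s: 21.95
tcp_pos: [0.4784, 0.2794, 0.395]
eef_rot: [-180.0, 0.0, 179.9]
contact_force: [-0.5, 0.6, -4.2]
gripper_width: 0.0141
gripper_force: 40.0
```

View pics/t1.png

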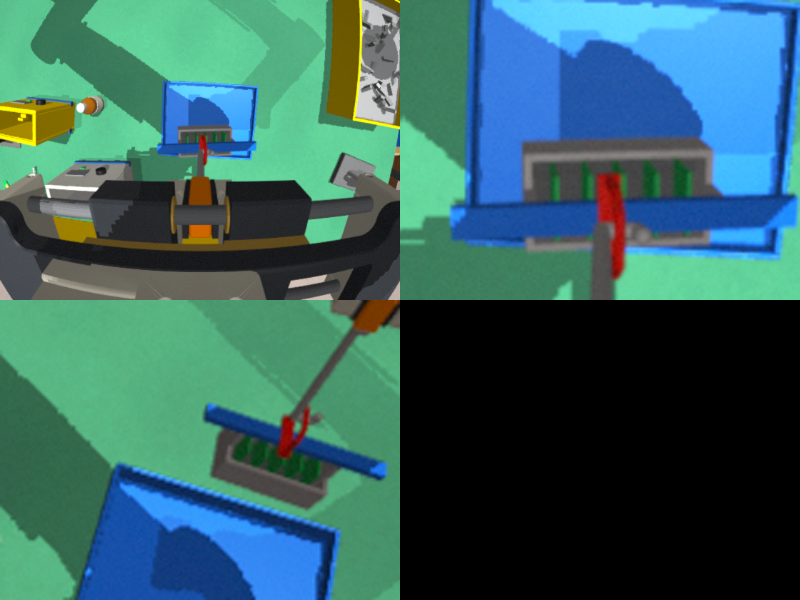

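```bash
python3 -m pendant '[[0,0,2,0,0,0],[0,0,7,0,0,0],[0,0,14,0,0,0],[0,0,23,0,0,0],[0,0,33,0,0,0],[0,0,44,0,0,0],[0,0,56,0,0,0],[0,0,68,0,0,0],[0,0,80,0,0,0],[0,0,92,0,0,0],[0,0,104,0,0,0],[0,0,115,0,0,0],[0,0,125,0,0,0],[0,0,134,0,0,0],[0,0,142,0,0,0],[0,0,149,0,0,0],[0,0,155,0,0,0],[0,0,159,0,0,0],[0,0,161,0,0,0],[0,0,161,0,0,0]]'|sed -n 1,4p; for i in 1 2 3; do python3 -m pendant '[[0,0,1,0,0,0],[0,0,2,0,0,0],[0,0,3,0,0,0],[0,0,4,0,0,0],[0,0,5,0,0,0],[0,0,6,0,0,0],[0,0,6,0,0,0]]' | sed -n '2p;4p'; done
```

```text
time_s: 24.55
tcp_pos: [0.4782, 0.2797, 0.234]
eef_rot: [-180.0, 0.0, 179.9]
contact_force: [-0.3, -0.4, -4.8]
tcp_pos: [0.4782, 0.2796, 0.2279]
contact_force: [-0.8, 0.1, -5.6]
tcp_pos: [0.4782, 0.2796, 0.2219]
contact_force: [0.0, 0.6, -4.7]
tcp_pos: [0.4782, 0.2797, 0.2159]
contact_force: [0.4, 0.9, -6.3]
```

```bash
for i in 1 2 3; do python3 -m pendant '[[0,0,0.8,0,0,0],[0,-0.5,1.6,0,0,0],[0,-1.2,2.4,0,0,0],[0,-2,3.2,0,0,0],[0,-2.5,4,0,0,0],[0,-2.5,4,0,0,0]]' | sed -n '2p;4p'; done
```

```text
tcp_pos: [0.4782, 0.2771, 0.2119]
contact_force: [0.2, 0.1, -4.5]
tcp_pos: [0.4782, 0.2745, 0.208]
contact_force: [-0.1, -1.3, -2.2]
tcp_pos: [0.4783, 0.2722, 0.2039]
contact_force: [-1.1, -2.2, -0.3]
```

```bash
python3 -m pendant '[[0,-1,0,0,0,0],[0,-2,0,0,0,0],[0,-3,1,0,0,0],[0,-3,2,0,0,0],[0,-3,3,0,0,0],[0,-3,3,0,0,0]]' | sed -n '2p;4p';python3 -m pendant '[[0,0,1,0,0,0],[0,0,2,0,0,0],[0,0,3,0,0,0],[0,0,4,0,0,0],[0,0,4,0,0,0]]' | sed -n '2p;4p';python3 -m pendant '[[0,0,1,0,0,0],[0,0,2,0,0,0],[0,0,3,0,0,0],[0,0,4,0,0,0],[0,0,4,0,0,0]]' | sed -n '2p;4p'
python3 - <<'E'
from h import *
s=r.get_state(); w=r.capture('wrist')[:,:,::-1]; c=r.capture('scene')[:,:,::-1]; print(s['time_s'])
o=np.zeros((600,800,3),np.uint8); o[:300,:400]=cv2.resize(w,(400,300)); o[:300,400:]=crop(w,200,140,160,120,400,300)
o[300:,:400]=crop(c,360,180,120,90,400,300);o[300:,400:]=crop(c,390,200,60,45,400,300); cv2.imwrite('pics/t2.png',o)
E
```

```text
tcp_pos: [0.4783, 0.2692, 0.2009]
contact_force: [0.2, -1.6, -0.8]
tcp_pos: [0.4781, 0.2692, 0.1968]
contact_force: [1.0, -1.2, -1.7]
tcp_pos: [0.4782, 0.2692, 0.1928]
contact_force: [0.6, -1.2, -1.2]
31.425
```

View pics/t2.png

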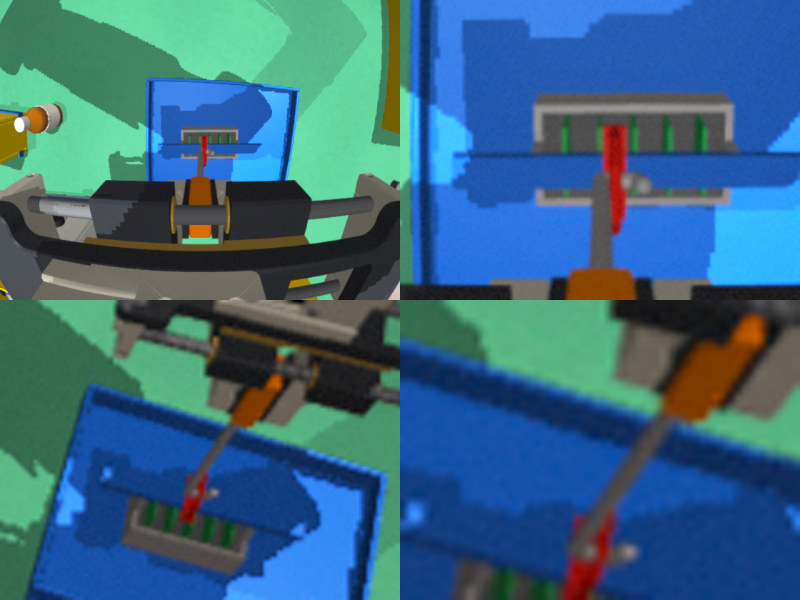

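The basket stands flat and square in the tray, and the hook is free below the crown. I'll withdraw along -y.

```bash
python3 -m pendant '[[0,-1,0,0,0,0],[0,-2,0,0,0,0],[0,-4,0,0,0,0],[0,-6,0,0,0,0],[0,-6,0,0,0,0]]' | sed -n '2p;4p'; python3 -m pendant '[[0,-2,0,0,0,0],[0,-4,0,0,0,0],[0,-7,0,0,0,0],[0,-10,0,0,0,0],[0,-10,0,0,0,0]]' | sed -n '2p;4p'; python3 -m pendant '[[0,-3,0,0,0,0],[0,-7,0,0,0,0],[0,-12,0,0,0,0],[0,-17,0,0,0,0],[0,-17,0,0,0,0]]' | sed -n '1,2p;4p'
```

```text
tcp_pos: [0.4782, 0.263, 0.193]
contact_force: [-0.4, 0.1, -1.5]
tcp_pos: [0.4782, 0.2529, 0.193]
contact_force: [0.4, 0.7, -1.8]
time_s: 33.4
tcp_pos: [0.4782, 0.2358, 0.193]
contact_force: [0.1, -0.1, -1.1]
```

```bash
python3 -m pendant '[[0,0,-15,0,0,0],[0,0,-45,0,0,0],[0,0,-85,0,0,0],[0,0,-125,0,0,0],[0,-5,-155,0,0,0],[0,-20,-168,0,0,0],[-1,-50,-170,0,0,0.01],[-2,-90,-170,0,0,0.02],[-4,-140,-170,0,0,0.03],[-6,-190,-170,0,0,0.04],[-7,-240,-170,0,0,0.05],[-9,-290,-170,0,0,0.06],[-10,-340,-170,0,0,0.07],[-12,-390,-170,0,0,0.085],[-13,-435,-170,0,0,0.1],[-14,-475,-170,0,0,0.12],[-15,-505,-170,0,0,0.12],[-15,-525,-170,0,0,0.12],[-15,-537,-170,0,0,0.12],[-15,-537,-170,0,0,0.12]]'; python3 -m pendant '[[0,0,0,0,0,0],[0,0,20,0,0,0],[0,0,55,0,0,0],[0,0,90,0,0,0],[0,0,110,0,0,0],[0,0,120,0,0,0],[0,0,120,0,0,0],[0,0,120,0,0,0]]'
python3 - <<'E'
from h import *
s=r.get_state(); w=r.capture('wrist')[:,:,::-1]; c=r.capture('scene')[:,:,::-1]
p=s['tcp_pos']; print(p,s['time_s']); hk=p+[0,0,-.132]; u=proj('scene',[hk])[0]; a=wproj([hk],s)[0]; x,y=int(u[0])-40,int(u[1])-30; X,Y=int(a[0])-40,int(a[1])-30
o=np.zeros((600,800,3),np.uint8); o[:300,400:]=crop(w,X,Y,80,60,400,300); o[:300,:400]=crop(c,x,y,80,60,400,300)
t=r.capture('top')[:,:,::-1]; o[300:,:400]=crop(t,60,200,140,105,400,300); o[300:,400:]=cv2.resize(w,(400,300))
print(u,a,x,y,X,Y,wproj([[.491,-.3,.08]],s)); cv2.imwrite('pics/h1.png',o)
E
```

```text
time_s: 35.9
tcp_pos: [0.4923, -0.301, 0.3627]
eef_rot: [180.0, -0.0, 173.0]
contact_force: [-0.1, 0.9, -1.7]
gripper_width: 0.0138
gripper_force: 40.0
time_s: 36.9
tcp_pos: [0.4931, -0.3009, 0.2441]
eef_rot: [-180.0, 0.1, 173.1]
contact_force: [-0.0, 0.2, -0.6]
gripper_width: 0.014
gripper_force: 40.0
[ 0.49313889 -0.30086353  0.24414633] 36.9
[172.52727765 165.23962286] [279.02608074 210.6634885 ] 132 135 239 180 [[279.75240515 199.23880437]]
```

View pics/h1.png

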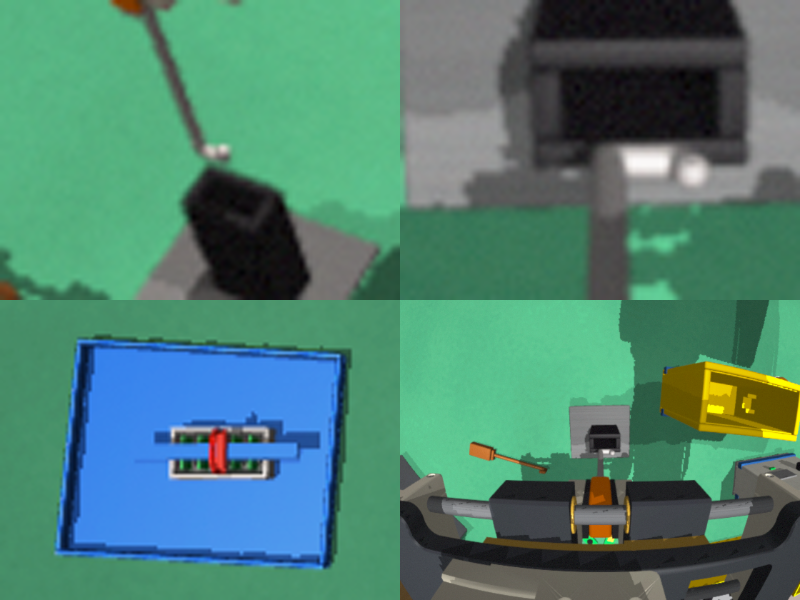

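The basket is flat and centred in the tray. In the wrist crop the hook stem base is at (608,158) and the toe tip at (692,168). The socket's inner rim spans x 555–722 and y 68–140.

Run:
```python
from h import *
s=r.get_state(); f=lambda u,v:(239+(u-400)/5,180+v/5)
for n,u,v,z in[("in -x-y",558,68,.08),("in -x+y",720,68,.08),("in +x-y",556,140,.08),("in +x+y",722,140,.08),("out +x",640,163,.08),("out -x",640,40,.08),("stem",608,158,.115),("tip",692,168,.124)]: print(n,watz(f(u,v),z,s).round(4))
```

```text
in -x-y [ 0.484 -0.308  0.08 ]
in -x+y [ 0.4877 -0.2773  0.08  ]
in +x-y [ 0.4981 -0.3102  0.08  ]
in +x+y [ 0.502  -0.2784  0.08  ]
out +x [ 0.5047 -0.2946  0.08  ]
out -x [ 0.4805 -0.2918  0.08  ]
stem [ 0.4929 -0.2995  0.115 ]
tip [ 0.4937 -0.2856  0.124 ]
```

```bash
python3 -m pendant '[[0,0,8,0,0,0],[0,0,18,0,0,0],[0,0,28,0,0,0],[0,0,40,0,0,0],[0,0,40,0,0,0]]' | sed -n 2,4p; python3 -m pendant '[[0,0,10,0,0,0],[0,0,22,0,0,0],[0,0,34,0,0,0],[0,0,46,0,0,0],[0,0,56,0,0,0],[0,0,60,0,0,0],[0,0,60,0,0,0]]' | sed -n 2,4p;  python3 -m pendant '[[0,0,2,0,0,0],[0,0,4,0,0,0],[0,0,6,0,0,0],[0,0,6,0,0,0]]' | sed -n 2,4p
```

```text
tcp_pos: [0.4918, -0.3006, 0.2015]
eef_rot: [180.0, -0.1, 173.0]
contact_force: [-0.1, 0.2, -0.7]
tcp_pos: [0.4925, -0.3009, 0.1427]
eef_rot: [-180.0, -0.0, 173.1]
contact_force: [-0.1, 0.5, -1.1]
tcp_pos: [0.4926, -0.3009, 0.1372]
eef_rot: [-180.0, 0.0, 173.1]
contact_force: [-0.4, 0.8, 0.2]
```

```bash
python3 -m pendant '[[0,0,0,0,0,0],[0,0,0,0,0,0],[0,0,0,0,0,0],[0,0,0,0,0,0],[0,0,0,0,0,0],[0,0,0,0,0,0]]' 60; python3 -m pendant '[[0,0,-5,0,0,0],[0,0,-20,0,0,0],[0,0,-45,0,0,0],[0,0,-80,0,0,0],[0,0,-115,0,0,0],[0,0,-130,0,0,0],[0,0,-130,0,0,0],[0,0,-130,0,0,0]]'
python3 - <<'E'
from h import *
w=r.capture('wrist')[:,:,::-1]; c=r.capture('scene')[:,:,::-1]; t=r.capture('top')[:,:,::-1]
o=np.zeros((600,800,3),np.uint8); o[:300,:400]=crop(c,130,130,80,60,400,300); o[:300,400:]=crop(w,200,160,160,120,400,300)
o[300:,:400]=crop(c,350,180,140,105,400,300); o[300:,400:]=cv2.resize(t,(400,300)); cv2.imwrite('pics/e1.png',o)
E
```

```text
time_s: 39.8
tcp_pos: [0.4925, -0.3008, 0.1369]
eef_rot: [180.0, -0.0, 173.1]
contact_force: [0.5, 0.2, -0.4]
gripper_width: 0.0593
gripper_force: 0.0
time_s: 40.8
tcp_pos: [0.4919, -0.3005, 0.2658]
eef_rot: [180.0, -0.1, 173.0]
contact_force: [-0.2, 0.4, -0.1]
gripper_width: 0.0601
gripper_force: 0.0
```

View pics/e1.png

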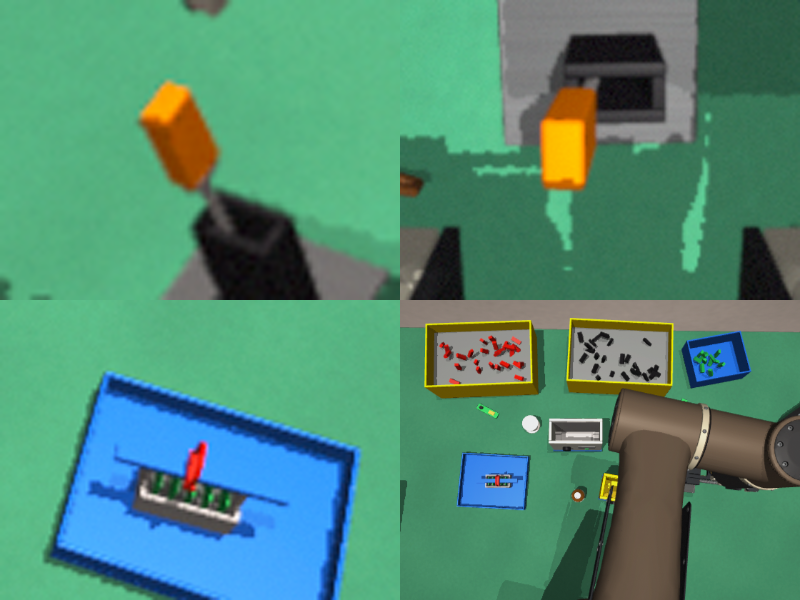

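The rod stands in its holder and leans as it did at the start. The basket is flat in the tray and the gripper is clear, so I'm handing in.

```bash
python3 -m pendant '[[0,0,0,0,0,0],[0,0,0,0,0,0],[0,0,0,0,0,0],[0,0,0,0,0,0]]' | sed -n 4p; python3 -c "
from plant import r
print(r.close_job())"
```

```text
contact_force: [0.2, -0.0, -0.2]
the job is handed in; nothing more can be done
None
```

I handed the job in at about 41 s, with no verdict returned: the basket stands flat and unhooked in the blue tray, the hook rod is back in its holder with a slight lean like the one it started with, and the wrist force stayed under about 7 N at every reading while handling the basket.

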